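# Find the stamped parts crate and push it to the dispatch line

### The arm

A 6-joint arm with a two-finger parallel gripper is mounted at the origin on the work surface. World frame = base frame: x ahead of the robot, y to its left, z up, the work surface at z = 0. Lengths are in m, angles in rad, forces in N, time in s.
With the tool pointing down it reaches from about 0.3 to 0.95 m from the base axis. Payload 3.1 kg.
Tool frame: the origin (TCP) lies at the very end of the fingers, on their centre line; the grasp point (between the pads) lies 19 mm behind it; z points along the fingers, y is the line along which they close (so a half turn about z gives the same grasp; the last joint's range is limited). The gripper opens to 85 mm and grips with 20 to 120 N. Pads are 22 mm wide; open, the fingers measure 114 mm over their backs; the gripper's body (76 mm by 85 mm) begins 54 mm behind the grasp point. The pads swing forward as they close: fully open they stand 13 mm farther back than shut.
Start: joints at [1.086, 0.308, 1.634, -0, 1.2, -0.07], TCP at [0.252, 0.572, 0.231] pointing down, gripper open.
Joint ranges: [-3.06, 3.06], [-0.79, 1.96], [0.05, 2.63], [-1.19, 4.34], [0.05, 2.64], [-2.94, 2.94]. Speed limits (rad/s): [2.79, 2.79, 3.14, 3.14, 3.14, 3.14].

### API

Orientations are given as a unit quaternion [x, y, z, w].
In Python, from cell import readout, optics, ticket, spotter gives the robot as it stands.
- The arm moves only by the tool move_arm, never from a script. Its argument "steps" is a list of rows, each a list of 6 numbers: the shift along the tool's x, y, z in mm, then the turn, a rotation vector about the tool's x, y, z in degrees. A call has 1 to 5 rows; each row is the pose to reach, as a shift and turn from the pose commanded when the call began, along the tool's axes at that moment; what a row does not reach only later rows make up. A row lasts 1/10 s, in which the tool goes at most 50 mm and 8.59 degrees, less where a joint would pass 70% of its speed; a pose out of reach is approached as far as the arm can. A call with a gripper value outside its range is refused whole. "fingers" is the finger opening in mm, from 0 to 85.4, set as the call begins (left out, the last holds). The fingers move at their own pace and stop on an object; "squeeze" is the grip in N (left out, the last holds). Time passes only in rows, so rows that repeat a pose let the fingers close. It gives the time, the measured TCP pose, the force, the opening and the grip force at its end, in the units of the state.
- readout.sense(): the state, without advancing time (a new reading comes with each control period).
- optics.grab_frame(name): name is "scene" or "top" or "wrist"; returns the picture (480x640x3 uint8, red, green, blue); there is no depth.
- optics.calibration(name): a dict with "fx", "fy", "cx", "cy" (pixels), "eye" and "orientation" of the camera in the world; the wrist camera has in their place "mount" (4x4, takes a point from camera to tool coordinates, whose origin is the TCP and whose axes are the flange's). Camera axes: x right, y down, z forward; pixel columns grow to the right and rows downward; lengths in m; the calibration is good to about 2 mm. A picture is of the moment at which its call begins: read the wrist's pose just before it. calibration takes no time and is no camera call.
- ticket.finish_job(): hands the job in; it is judged then, once.
Trained networks look in the newest picture that a camera, given by its name, has taken for a name from the list of things; names that differ only in an ending like _2 or _b are one class to them, and where a whole thing is asked for, a point or a joint stands for the part that bears it (a point fixed in the world has none). Each returns a list of dicts, best first, with "confidence" (0 to 1); they miss things now and then, are a little off and sometimes report something else, mostly with a low value. They report only what shows in the picture. A call takes as long as a camera call. They do not tell look-alikes from the thing itself.
- spotter.cut_out(camera, target): "pixels" (480x640 bool, what is visible of it).
- spotter.landmark_of(camera, target): "point" ([x, y, z] in m, in the coordinates of the camera as it stood for that picture, good to about 4 mm: a listed point, or the origin of a listed thing).
The state is a dict: "clock": time; "q": joint angles; "joint_velocities": joint speeds; "tau": joint torques, N m; "ee_pos": TCP position; "eef_rot": TCP orientation; "ft_force": force on the tool from outside, world axes, zero at the start; "torque": the same for the moment, N m; "gripper_width": opening from 0.0 (shut) to 1.0 (fully open); "grip_force": force on a finger pad.
Only numpy, scipy, OpenCV 4.12 (cv2) and the standard library are available. Lean on these libraries where they do the work, as an engineer would, in place of code of your own. Each camera call takes 0.05 s, during which the arm holds its last target. There are 200 camera calls.

### The job

One of the two small lidded crates carries a stamp on its underside. Using only pushes of the fingers, with no gripping or lifting, tip both crates over onto a side, each lying short of the dispatch line, and when both are down push the stamped one, still lying on its side, until the line runs under its middle. Leave the other crate lying on its side clear of the line, and leave the other things on the bench alone.

Things in the scene. Friction and masses are not known exactly. Their poses are not given: they have to be found in the camera images.
- stamped_crate: closed, lidded grey plastic crate, a rigid box 50 mm deep (x), 100 wide (y), 100 tall (z), 0.2 to 0.42 kg, loose, standing upright, a broad face roughly to the robot. Origin: centre of its underside; x away from the robot, z to the lid. On the underside: a solid white disc 44 mm across with a bar 86 x 14 mm through it. Otherwise just like the other crate; which stands left or right changes
- plain_crate: same as the other crate, but a bare underside. Either crate, pushed level near its top along its x, turns over the bottom edge and falls on its broad face once leaned about 30 degrees (about 45 mm of push, 88 mm above the bench; much lower, it may slide instead). It then lies 50 mm high, 100 mm long. Tipped to the robot, its underside faces the far side
- stamped_crate_mid (a point): centre of the stamped crate's volume, 50 mm from its underside
- plain_crate_mid (a point): centre of the plain crate's volume, 50 mm from its underside
- dispatch_line: the dispatch line: a straight strip of yellow tape stuck flat on the white bench beyond the crates, 20 mm wide and 560 mm long, too thin to feel. Origin: its middle, on the bench; y runs along the tape, x across it, away from the robot. Short of the line means on the robot's side of it
- circuit_board: bystander: green circuit board with heatsink and sockets, 170 x 150 mm, 36 mm high, lying to the robot's right; origin under its centre
- solder_reel: bystander: steel-coloured reel standing on end, 64 mm across, 46 mm high, to the robot's left; origin under its centre
- flux_jar: bystander: amber jar with black cap, 56 mm across, 65 mm high, to the robot's left; origin under its centre
- screwdriver: bystander: screwdriver 160 mm long lying to the robot's right; origin on its underside near its middle
There are look-alikes about, which are no part of the job. What is shaped like the plain_crate but orange or yellow is not meant.

How it is judged:
By the outcome, as a careful person would: the job done as asked, in the order asked, and still so for the second after the job is handed in, with the robot touching nothing.
It also fails if it takes over 61 s, if anything falls off the work surface, if the arm or the gripper's body presses on something with over 40 N, if the wrist force passes 120 N, or if a joint passes its speed limit or range.

## Working session

There is one attempt and no reset: what is moved stays moved. The work goes in short steps, Python scripts to look and compute and a tool call to move; the robot and the scene stay as the last step left them, time stands still between calls to the robot, and variables do not carry over. Pictures are saved under pics/ and viewed, at most 10 in all, crops included, and the job is handed in when it is done.

Besides the shell and the picture viewer there is one more tool, called after "Emit:" in YAML: its name, and indented under it one key for each argument. move_arm: Moves the arm, as the interface text tells. Its arguments: {"type":"object","properties":{"steps":{"type":"array","items":{"type":"array","items":{"type":"number"}}},"fingers":{"type":"number"},"squeeze":{"type":"number"}},"required":["steps"]}

```bash
mkdir -p pics; ls
cat > h.py <<'E'
import numpy as np, cv2
from scipy.spatial.transform import Rotation as R
from cell import readout, optics, ticket, spotter
def cam(n):
    c=optics.calibration(n); K=np.array([[c['fx'],0,c['cx']],[0,c['fy'],c['cy']],[0,0,1]])
    if 'mount' in c:
        s=readout.sense(); T=np.eye(4); T[:3,:3]=R.from_quat(s['eef_rot']).as_matrix(); T[:3,3]=s['ee_pos']
        return K,T@np.array(c['mount'])
    T=np.eye(4); o=np.array(c['orientation']); T[:3,:3]=R.from_quat(o).as_matrix() if o.size==4 else o.reshape(3,3); T[:3,3]=c['eye']
    return K,T
def ray(K,T,u,v,z):
    d=T[:3,:3]@np.linalg.inv(K)@[u,v,1]; return T[:3,3]+d*(z-T[2,3])/d[2]
def proj(K,T,p):
    q=K@(T[:3,:3].T@(np.asarray(p)-T[:3,3])); return q[:2]/q[2]
def lm(n,t):
    K,T=cam(n); return [(round(r['confidence'],2),(T[:3,:3]@r['point']+T[:3,3]).round(3)) for r in spotter.landmark_of(n,t)]
def save(n,f): im=optics.grab_frame(n); cv2.imwrite('pics/'+f,im[:,:,::-1]); return im
E
python3 - <<'E'
from h import *
for n in('scene','top'):
    save(n,n+'0.png'); print(n,cam(n)[1].round(3).tolist())
    for t in('stamped_crate','plain_crate','dispatch_line','circuit_board','solder_reel','flux_jar','screwdriver'): print(t,lm(n,t))
s=readout.sense();print(s['clock'],s['ee_pos'],s['eef_rot'],s['q'])
a=cv2.imread('pics/scene0.png');b=cv2.imread('pics/top0.png')
E
```

```text
pics
scene [[0.794, 0.472, -0.383, 1.031], [0.608, -0.609, 0.509, -0.682], [0.007, -0.637, -0.771, 1.087], [0.0, 0.0, 0.0, 1.0]]
stamped_crate [(0.7, array([ 0.543, -0.155,  0.   ]))]
plain_crate [(0.83, array([ 0.542,  0.158, -0.   ])), (0.63, array([ 0.477,  0.012, -0.   ])), (0.63, array([0.37 , 0.281, 0.001])), (0.41, array([ 0.549, -0.155, -0.   ]))]
dispatch_line [(0.88, array([ 0.66, -0.01, -0.  ]))]
circuit_board [(0.61, array([ 0.472, -0.444, -0.004]))]
solder_reel [(0.87, array([0.604, 0.394, 0.002]))]
flux_jar [(0.87, array([0.47 , 0.397, 0.001]))]
screwdriver [(0.87, array([ 0.679, -0.373,  0.   ])), (0.49, array([0.605, 0.393, 0.001])), (0.37, array([ 0.473, -0.446, -0.001]))]
top [[0.019, -0.979, 0.202, 0.266], [-1.0, -0.019, -0.0, -0.022], [0.004, -0.202, -0.979, 1.304], [0.0, 0.0, 0.0, 1.0]]
stamped_crate [(0.62, array([ 0.544, -0.153, -0.001]))]
plain_crate [(0.94, array([0.373, 0.281, 0.002])), (0.92, array([ 0.478,  0.02 , -0.002]))]
dispatch_line [(0.57, array([ 0.662, -0.002, -0.   ])), (0.22, array([ 0.546, -0.148,  0.05 ]))]
circuit_board [(0.9, array([ 0.472, -0.444, -0.002]))]
solder_reel [(0.82, array([ 0.604,  0.394, -0.   ]))]
flux_jar [(0.91, array([ 0.471,  0.408, -0.002]))]
screwdriver [(0.76, array([ 0.679, -0.363, -0.   ]))]
0.8 [0.25192487 0.57201221 0.23131786] [2.05924712e-01 9.78567837e-01 3.39239066e-05 9.56453828e-06] [ 1.08628583e+00  3.08060995e-01  1.63375492e+00  1.73543821e-07
  1.19970625e+00 -6.96934090e-02]
```

View pics/scene0.png

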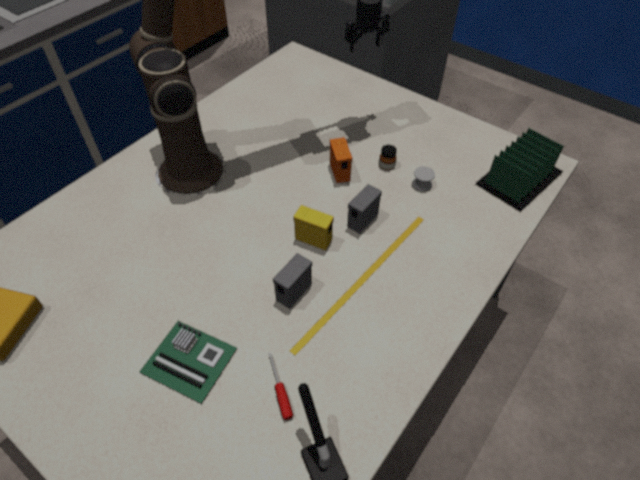

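View pics/top0.png

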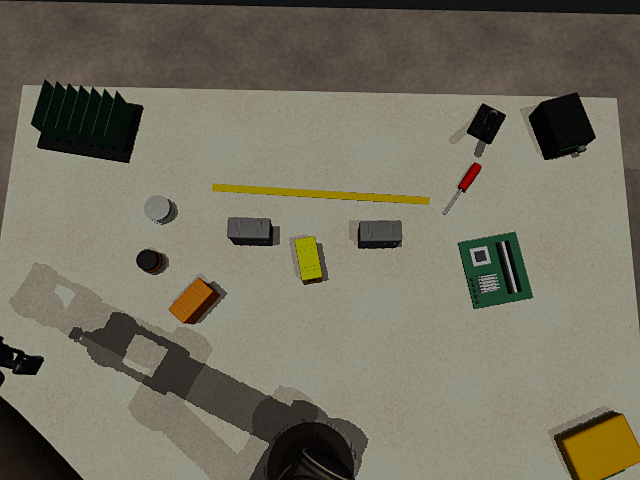

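The scene view shows two grey crates, at (365,208) on the left and (293,282) on the right. The look-alikes are a yellow crate at (314,227) and an orange one at (341,160). The tape runs from (293,352) to (421,219). In the top view the grey crates are at (250,231) and (380,234), yellow at (308,260) and orange at (194,300). I choose the two grey ones. Tipping away would land them on the tape, so I'll tip towards the robot. Next I measure yaw by silhouette fit and check a crop.

```bash
cat >> h.py <<'E'
from scipy.optimize import minimize
def box(K,T,x,y,yaw,d,w,h,tilt=None):
    P=np.array([[i*d/2,j*w/2,k*h] for i in(-1,1) for j in(-1,1) for k in(0,1)])
    P=P@R.from_euler('z',yaw).as_matrix().T+[x,y,0]
    return cv2.convexHull(np.array([proj(K,T,p) for p in P],np.float32))
def fit(cams,masks,p0,d,w,h):
    def cost(p):
        c=0
        for (K,T),m in zip(cams,masks):
            a=np.zeros((1920,2560),np.uint8); cv2.fillConvexPoly(a,np.round(box(K,T,p[0],p[1],p[2]/5,d,w,h)*4+1.5).astype(int),1)
            a=cv2.resize(a.astype(np.float32),(640,480),interpolation=cv2.INTER_AREA); c+=np.minimum(a,m).sum()/np.maximum(a,m).sum()
        return -c
    s=[[0,0,0],[.01,0,0],[0,.01,0],[0,0,.5]]
    r=minimize(cost,[p0[0],p0[1],0],method='Nelder-Mead',options=dict(initial_simplex=np.array(s)+[p0[0],p0[1],0],xatol=3e-4,fatol=1e-3,maxiter=120))
    return r.x[0].round(4),r.x[1].round(4),np.degrees(r.x[2]/5).round(2),-r.fun/len(cams)
def pick(n,p,z=.05):
    K,T=cam(n); u=proj(K,T,[p[0],p[1],z]); best=None
    for t in('plain_crate','stamped_crate'):
        for r in spotter.cut_out(n,t):
            m=r['pixels']
            if m[int(u[1]),int(u[0])] and m.sum()<4000 and (best is None or r['confidence']>best[0]): best=(r['confidence'],m)
    return None if best is None else best[1].astype(np.float32)
E
python3 - <<'E'
from h import *
S=save('scene','s1.png');t=save('top','t1.png')
for p in([.543,.157],[.543,-.154]):
    for n in('top','scene'):
        m=pick(n,p)
        if m is None: print(n,'none'); continue
        print(n,m.sum(),fit([cam(n)],[m],p,.05,.1,.1))
K,T=cam('top')
hsv=cv2.cvtColor(t,cv2.COLOR_RGB2HSV); m=((hsv[...,0]>18)&(hsv[...,0]<35)&(hsv[...,1]>150)&(hsv[...,2]>80)); m[215:]=0; m[:170]=0
v,u=np.nonzero(m[:, 200:440]); u=u+200
P=np.array([ray(K,T,a,b,0) for a,b in zip(u,v)]); print(len(P),'line mean',P.mean(0),'ends',P[P[:,1].argmin()],P[P[:,1].argmax()],'dx/dy',np.polyfit(P[:,1],P[:,0],1))
cv2.imwrite('pics/c1.png',cv2.resize(S[140:360,240:460],None,fx=2.7,fy=2.7)[:,:,::-1])
E
```

```text
top 1141.0 (np.float64(0.5468), np.float64(0.1599), np.float64(-2.11), np.float64(0.8654593825340271))
scene 1108.0 (np.float64(0.5449), np.float64(0.1555), np.float64(6.54), np.float64(0.898388683795929))
top 1183.0 (np.float64(0.5432), np.float64(-0.1504), np.float64(1.55), np.float64(0.9179945588111877))
scene 1431.0 (np.float64(0.5443), np.float64(-0.1529), np.float64(8.66), np.float64(0.9043123126029968))
1640 line mean [ 6.61187434e-01 -7.09921799e-03 -4.06179155e-19] ends [ 6.55274309e-01 -2.86143688e-01  2.22044605e-16] [0.67621366 0.27378212 0.        ] dx/dy [0.04485175 0.66150585]
```

View pics/c1.png

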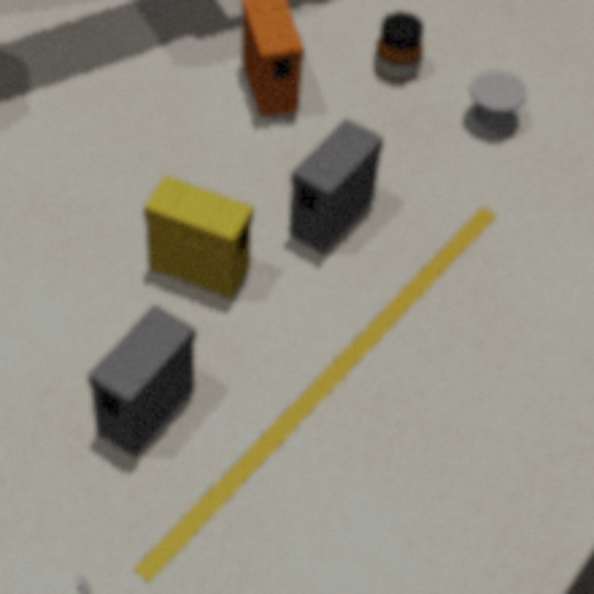

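The crop confirms two upright grey crates at about (0.545, 0.158) and (0.544, -0.152), roughly square to the robot, and the line at x = 0.6615 + 0.045y. Next I go behind the left crate.

```bash
cat >> h.py <<'E'
def go(x,y,z,yaw=0,n=4):
    s=readout.sense(); A=R.from_quat(s['eef_rot']); B=R.from_euler('z',yaw,degrees=True)*R.from_quat([0,1,0,0])
    d=A.inv().apply(np.array([x,y,z])-s['ee_pos'])*1000; r=(A.inv()*B).as_rotvec(degrees=True)
    print('t',round(s['clock'],2),'pos',s['ee_pos'].round(4),'F',np.round(s['ft_force'],1),'w',s['gripper_width'],'->',d.round(1),r.round(1))
E
python3 -c "
from h import *
go(.61,.158,.231)"
```

```text
t 1.3 pos [0.2519 0.572  0.2313] F [-0.   0.4 -0.3] w 0.9997353994563136 -> [-4.946e+02 -2.346e+02  3.000e-01] [  0.   -0.  -23.8]
```

Emit:
move_arm:
  steps:
    - [-494,-235,0,0,0,-24]
    - [-494,-235,0,0,0,-24]
    - [-494,-235,0,0,0,-24]
    - [-494,-235,0,0,0,-24]
    - [-494,-235,0,0,0,-24]
  fingers: 40

```text
clock: 1.8
ee_pos: [0.4138, 0.3843, 0.2315]
eef_rot: [-0.002, 1.0, 0.0, 0.0]
ft_force: [-0.2, 0.3, -1.0]
gripper_width: 0.468
grip_force: 0.0
```

```bash
python3 -c "
from h import *
go(.61,.158,.231)"
```

```text
t 1.8 pos [0.4138 0.3843 0.2315] F [-0.2  0.3 -1. ] w 0.46783813608455777 -> [-195.2 -227.2    0.5] [0.  0.  0.3]
```

Emit:
move_arm:
  steps:
    - [-195,-227,0,0,0,0]
    - [-195,-227,0,0,0,0]
    - [-195,-227,0,0,0,0]
    - [-195,-227,0,0,0,0]
    - [-195,-227,0,0,0,0]

```text
clock: 2.3
ee_pos: [0.5776, 0.1951, 0.2316]
eef_rot: [-0.002, 1.0, 0.0, 0.0]
ft_force: [1.1, 0.3, 0.1]
gripper_width: 0.468
grip_force: 0.0
```

Emit:
move_arm:
  steps:
    - [0,0,0,0,0,0]
    - [0,0,0,0,0,0]
    - [0,0,0,0,0,0]

```text
clock: 2.6
ee_pos: [0.5757, 0.1974, 0.231]
eef_rot: [-0.002, 1.0, 0.0, -0.001]
ft_force: [-0.4, -0.1, -0.5]
gripper_width: 0.468
grip_force: 0.0
```

```bash
python3 -c "
from h import *
go(.61,.158,.082)"
```

```text
t 2.6 pos [0.5757 0.1974 0.231 ] F [-0.4 -0.1 -0.5] w 0.4677313060444925 -> [-34.2 -39.6 149. ] [ 0.  -0.1  0.3]
```

Emit:
move_arm:
  steps:
    - [-36,-39,0,0,0,0]
    - [-36,-39,0,0,0,0]
    - [-36,-39,50,0,0,0]
    - [-36,-39,100,0,0,0]
    - [-36,-39,147,0,0,0]

```text
clock: 3.1
ee_pos: [0.6116, 0.1597, 0.0832]
eef_rot: [-0.003, 1.0, 0.0, 0.0]
ft_force: [0.5, -0.6, -0.4]
gripper_width: 0.468
grip_force: 0.0
```

Emit:
move_arm:
  steps:
    - [0,0,0,0,0,0]
    - [0,0,0,0,0,0]

```text
clock: 3.3
ee_pos: [0.6113, 0.1592, 0.0839]
eef_rot: [-0.003, 1.0, -0.0, -0.001]
ft_force: [1.2, 0.6, 0.9]
gripper_width: 0.464
grip_force: 0.0
```

```bash
python3 -c "
from h import *
go(.51,.158,.084); save('top','t2.png')"
```

```text
t 3.3 pos [0.6113 0.1592 0.0839] F [1.2 0.6 0.9] w 0.46428883823489686 -> [101.3  -0.6   0.2] [-0.  -0.1  0.3]
```

View pics/t2.png

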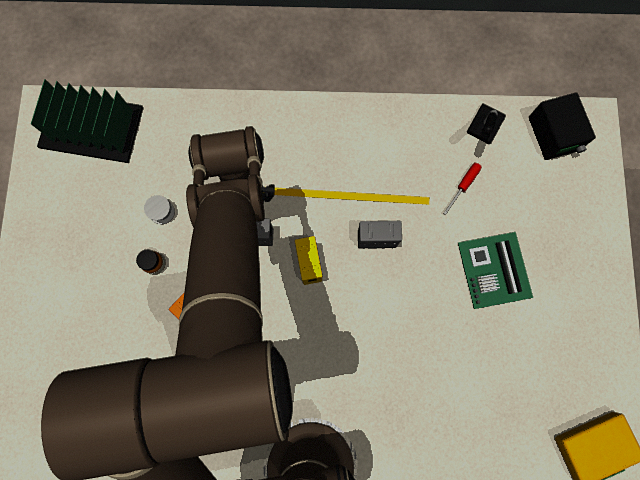

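The arm blocks the top view, but the tool is just beyond the left crate, whose corner shows at (263,233). Now I pull.

Emit:
move_arm:
  steps:
    - [12,0,0,0,0,0]
    - [22,0,0,0,0,0]
    - [29,0,0,0,0,0]
    - [36,0,0,0,0,0]
    - [43,0,0,0,0,0]

```text
clock: 3.85
ee_pos: [0.5704, 0.158, 0.0856]
eef_rot: [-0.002, 1.0, 0.0, 0.002]
ft_force: [1.4, 0.0, 1.7]
gripper_width: 0.468
grip_force: 0.8
```

Emit:
move_arm:
  steps:
    - [7,0,0,0,0,0]
    - [14,0,0,0,0,0]
    - [21,0,0,0,0,0]
    - [28,0,0,0,0,0]
    - [33,0,0,0,0,0]

```text
clock: 4.35
ee_pos: [0.535, 0.1575, 0.0836]
eef_rot: [-0.002, 1.0, -0.0, -0.001]
ft_force: [-0.3, -0.2, -0.7]
gripper_width: 0.47
grip_force: 0.0
```

```bash
python3 -c "
from h import *
go(.61,.158,.084); save('scene','s2.png')"
```

```text
t 4.35 pos [0.535  0.1575 0.0836] F [-0.3 -0.2 -0.7] w 0.46994279926422017 -> [-75.    0.2  -0.5] [-0.  -0.1  0.2]
```

View pics/s2.png

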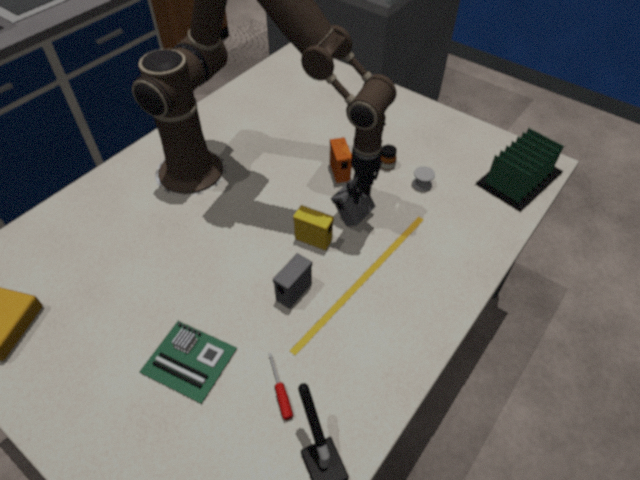

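The left crate at (352,203) is leaning. I push a bit further.

Emit:
move_arm:
  steps:
    - [8,0,0,0,0,0]
    - [16,0,0,0,0,0]
    - [20,0,0,0,0,0]
    - [20,0,0,0,0,0]
    - [20,0,0,0,0,0]

```text
clock: 4.9
ee_pos: [0.5168, 0.1576, 0.0844]
eef_rot: [-0.002, 1.0, 0.0, 0.0]
ft_force: [-0.7, -1.1, -0.1]
gripper_width: 0.468
grip_force: 0.0
```

Emit:
move_arm:
  steps:
    - [0,0,-40,0,0,0]
    - [0,0,-80,0,0,0]
    - [-50,-50,-100,0,0,0]
    - [-100,-100,-100,0,0,0]
    - [-100,-140,-100,0,0,0]

```text
clock: 5.4
ee_pos: [0.6101, 0.0425, 0.1856]
eef_rot: [-0.003, 1.0, 0.0, 0.003]
ft_force: [0.7, 0.5, -0.3]
gripper_width: 0.47
grip_force: 0.0
```

```bash
python3 -c "
from h import *
go(.61,-.152,.20); save('scene','s3.png')"
```

```text
t 5.4 pos [0.6101 0.0425 0.1856] F [ 0.7  0.5 -0.3] w 0.47047650778453637 -> [   1.2 -194.5  -14.5] [0.  0.4 0.4]
```

View pics/s3.png

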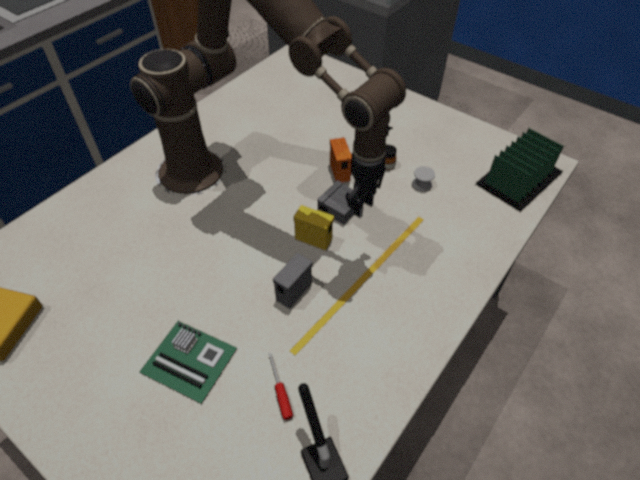

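The left crate now lies flat at (340,202), short of the line. On to the right crate.

Emit:
move_arm:
  steps:
    - [0,-50,-10,0,0,0]
    - [0,-100,-10,0,0,0]
    - [0,-150,-10,0,0,0]
    - [0,-194,-10,0,0,0]
    - [0,-194,-10,0,0,0]

```text
clock: 5.95
ee_pos: [0.6071, -0.1572, 0.1935]
eef_rot: [0.001, 1.0, -0.002, 0.001]
ft_force: [-0.3, -0.6, -0.1]
gripper_width: 0.468
grip_force: 0.0
```

Emit:
move_arm:
  steps:
    - [0,0,0,0,0,0]
    - [0,0,0,0,0,0]

```text
clock: 6.15
ee_pos: [0.6069, -0.1502, 0.193]
eef_rot: [-0.002, 1.0, 0.0, -0.0]
ft_force: [-0.1, -0.2, -0.0]
gripper_width: 0.468
grip_force: 0.0
```

```bash
python3 -c "
from h import *
go(.611,-.152,.084)
save('scene','s4.png')
p=[.465,.158]; m=pick('scene',p,.025); print(lm('scene','plain_crate'),lm('scene','stamped_crate'))
if m is not None: print(m.sum(),fit([cam('scene')],[m],p,.1,.1,.05))
"
```

```text
t 6.15 pos [ 0.6069 -0.1502  0.193 ] F [-0.1 -0.2 -0. ] w 0.4677474150847691 -> [ -4.1  -1.9 109. ] [ 0.  -0.   0.3]
[(0.72, array([0.516, 0.156, 0.025])), (0.71, array([ 0.373,  0.28 , -0.001])), (0.56, array([0.475, 0.014, 0.   ]))] [(0.91, array([ 0.541, -0.154, -0.003]))]
914.0 (np.float64(0.4674), np.float64(0.1574), np.float64(4.27), np.float64(0.6386837363243103))
```

Emit:
move_arm:
  steps:
    - [-4,-2,50,0,0,0]
    - [-4,-2,90,0,0,0]
    - [-4,-2,109,0,0,0]
    - [-4,-2,109,0,0,0]
    - [8,-2,109,0,0,0]

```text
clock: 6.9
ee_pos: [0.6006, -0.153, 0.0849]
eef_rot: [-0.003, 1.0, -0.0, 0.001]
ft_force: [0.7, -0.0, 0.2]
gripper_width: 0.473
grip_force: 0.0
```

Emit:
move_arm:
  steps:
    - [10,0,0,0,0,0]
    - [17,0,0,0,0,0]
    - [24,0,0,0,0,0]
    - [31,0,0,0,0,0]
    - [38,0,0,0,0,0]

```text
clock: 7.4
ee_pos: [0.5613, -0.1538, 0.0853]
eef_rot: [-0.002, 1.0, -0.0, 0.001]
ft_force: [0.6, -0.6, 1.0]
gripper_width: 0.469
grip_force: 0.5
```

Emit:
move_arm:
  steps:
    - [7,0,0,0,0,0]
    - [14,0,0,0,0,0]
    - [21,0,0,0,0,0]
    - [28,0,0,0,0,0]
    - [35,0,0,0,0,0]

```text
clock: 7.9
ee_pos: [0.5251, -0.1534, 0.0839]
eef_rot: [-0.002, 1.0, 0.0, -0.0]
ft_force: [0.2, 0.8, -0.1]
gripper_width: 0.471
grip_force: 0.0
```

Emit:
move_arm:
  steps:
    - [8,0,0,0,0,0]
    - [10,0,0,0,0,0]
    - [10,0,0,0,0,0]
    - [10,0,0,0,0,0]
    - [10,0,0,0,0,0]

```text
clock: 8.4
ee_pos: [0.5165, -0.1537, 0.0844]
eef_rot: [-0.002, 1.0, -0.0, 0.0]
ft_force: [-0.3, 0.5, 0.1]
gripper_width: 0.469
grip_force: 0.0
```

Emit:
move_arm:
  steps:
    - [0,0,-40,0,0,0]
    - [0,0,-80,0,0,0]
    - [0,50,-120,0,0,0]
    - [0,100,-120,0,0,0]
    - [0,150,-120,0,0,0]

```text
clock: 8.9
ee_pos: [0.5175, -0.0143, 0.2068]
eef_rot: [-0.001, 1.0, -0.0, 0.003]
ft_force: [1.2, 0.1, -0.0]
gripper_width: 0.467
grip_force: 0.0
```

```bash
python3 -c "
from h import *
go(.36,-.152,.20); S=save('scene','s5.png'); save('top','t5.png')
cv2.imwrite('pics/c5.png',cv2.resize(S[140:360,240:460],None,fx=2.7,fy=2.7)[:,:,::-1])
print(lm('scene','plain_crate'),lm('scene','stamped_crate'),lm('top','stamped_crate'))
"
```

```text
t 8.9 pos [ 0.5175 -0.0143  0.2068] F [ 1.2  0.1 -0. ] w 0.4668121373274862 -> [ 157.8 -137.4    5.9] [-0.   0.3  0.1]
[(0.96, array([0.373, 0.28 , 0.002])), (0.84, array([ 0.476,  0.014, -0.002])), (0.59, array([0.512, 0.155, 0.026]))] [(0.68, array([ 0.516, -0.156,  0.023]))] [(0.91, array([ 0.518, -0.154,  0.025]))]
```

View pics/c5.png

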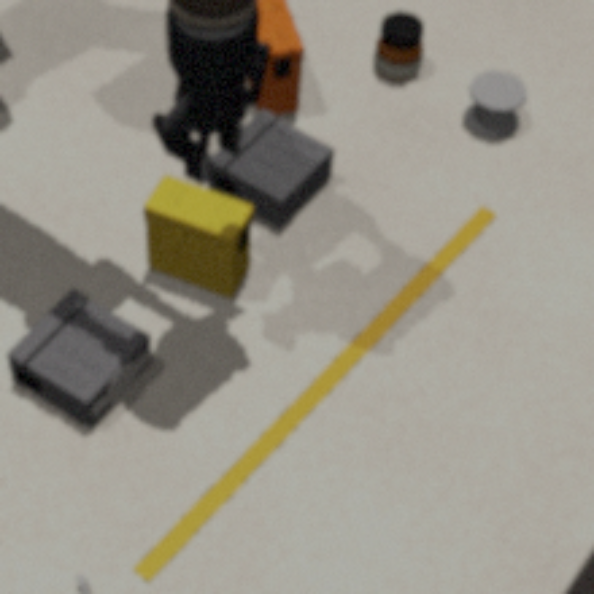

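Both crates lie on their sides, left at crop (275,170) and right at (80,365). No white shows on the undersides at this scale, so I move the arm away and enhance.

Emit:
move_arm:
  steps:
    - [50,0,0,0,0,0]
    - [100,0,0,0,0,0]
    - [150,0,-20,0,0,0]
    - [180,0,-20,0,0,0]
    - [180,0,-20,0,0,0]

```text
clock: 9.65
ee_pos: [0.3318, -0.0168, 0.2232]
eef_rot: [-0.0, 1.0, -0.0, -0.001]
ft_force: [-0.4, -0.6, 0.3]
gripper_width: 0.469
grip_force: 0.0
```

```bash
python3 -c "
from h import *
S=save('scene','s6.png')
K,T=cam('scene')
out=[]
for y in(.157,-.154):
    u=proj(K,T,[.5,y,.025]).astype(int); c=S[u[1]-26:u[1]+26,u[0]-26:u[0]+26]
    c=cv2.resize(c,(390,390),interpolation=cv2.INTER_CUBIC); out.append((255*(c/255.)**.5).astype(np.uint8))
    q=np.float32([proj(K,T,[.518,y+a,z]) for a,z in((-.05,.05),(.05,.05),(.05,0),(-.05,0))])
    w=cv2.warpPerspective(S,cv2.getPerspectiveTransform(q,np.float32([[0,0],[100,0],[100,50],[0,50]])),(100,50))
    g=w.mean(2); print(g[5:50:10,5:100:10].astype(int))
cv2.imwrite('pics/c6.png',np.hstack(out)[:,:,::-1]); go(.36,-.152,.2)
"
```

```text
[[ 37  30  38  30  28  33  33  38 100 154]
 [ 32  27  33  33  32  31  31  38  98 153]
 [ 29  34  39  35  36  36  33  39  93 154]
 [ 63  73  79  77  74  72  72  73 100 147]
 [118 113 126 126 126 125 125 123 123 137]]
[[ 54  56  52  75  78  73  54  46  46 147]
 [ 47  50  47  65  67  64  65  62  68 149]
 [ 46  66  66  65  63  65  58  59  59 145]
 [ 39  49  51  63  62  65  55  51  56 130]
 [ 72  68  73  76  76  77  76  79  90 131]]
t 9.7 pos [ 0.3344 -0.0169  0.2238] F [1.2 1.2 0.3] w 0.47005452068935993 -> [ -25.4 -135.1   24. ] [-0.   0.1  0.1]
```

View pics/c6.png

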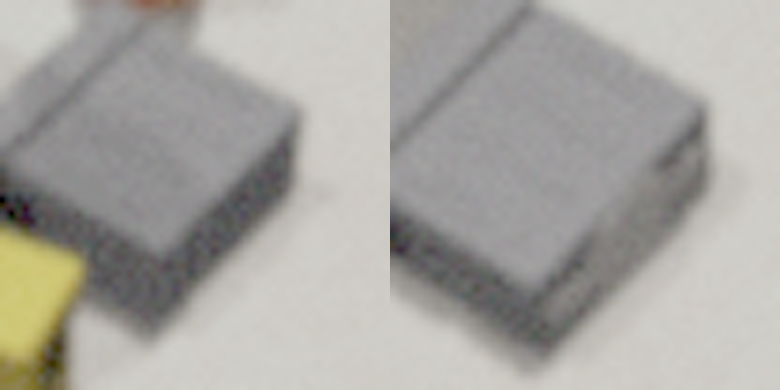

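The right crate (right panel) shows the disc and bar on its far face, and the left one's is bare dark. So the right crate is stamped. I push it ahead about 188 mm.

Emit:
move_arm:
  steps:
    - [-20,-50,0,0,0,0]
    - [-30,-95,0,0,0,0]
    - [-30,-137,0,0,0,0]
    - [-30,-137,0,0,0,0]
    - [-30,-137,0,0,0,0]

```text
clock: 10.2
ee_pos: [0.3665, -0.1543, 0.2235]
eef_rot: [0.0, 1.0, 0.0, -0.0]
ft_force: [-0.2, 0.1, 0.0]
gripper_width: 0.468
grip_force: 0.0
```

```bash
python3 -c "
from h import *
go(.365,-.154,.022); save('scene','s7.png')
p=[.467,-.154]; m=pick('scene',p,.025)
if m is not None: print(m.sum(),fit([cam('scene')],[m],p,.1,.1,.05))
print(lm('scene','stamped_crate_mid'))
"
```

```text
t 10.2 pos [ 0.3665 -0.1543  0.2235] F [-0.2  0.1  0. ] w 0.46792571127270427 -> [1.400e+00 1.000e-01 2.015e+02] [ 0.1 -0.  -0. ]
1664.0 (np.float64(0.4686), np.float64(-0.1572), np.float64(3.32), np.float64(0.8978215456008911))
[(0.62, array([ 0.467, -0.158,  0.024]))]
```

Emit:
move_arm:
  steps:
    - [0,-1,50,0,0,0]
    - [0,-1,100,0,0,0]
    - [0,-1,150,0,0,0]
    - [0,-1,185,0,0,0]
    - [0,-1,200,0,0,0]

```text
clock: 10.9
ee_pos: [0.3634, -0.1509, 0.0208]
eef_rot: [-0.003, 1.0, 0.002, -0.003]
ft_force: [-0.3, 0.0, 0.9]
gripper_width: 0.466
grip_force: 0.0
```

Emit:
move_arm:
  steps:
    - [-10,0,0,0,0,0]
    - [-20,0,0,0,0,0]
    - [-28,0,0,0,0,0]
    - [-35,0,0,0,0,0]
    - [-42,0,0,0,0,0]

```text
clock: 11.4
ee_pos: [0.4089, -0.1535, 0.0249]
eef_rot: [-0.003, 1.0, -0.0, -0.0]
ft_force: [-3.7, 0.2, 2.3]
gripper_width: 0.467
grip_force: 1.6
```

Emit:
move_arm:
  steps:
    - [-10,0,0,0,0,0]
    - [-20,0,0,0,0,0]
    - [-30,0,0,0,0,0]
    - [-40,0,0,0,0,0]
    - [-50,0,0,0,0,0]

```text
clock: 11.9
ee_pos: [0.4587, -0.1533, 0.0239]
eef_rot: [-0.002, 1.0, 0.0, -0.0]
ft_force: [-4.0, -0.9, 2.3]
gripper_width: 0.467
grip_force: 1.8
```

Emit:
move_arm:
  steps:
    - [-10,0,0,0,0,0]
    - [-20,0,0,0,0,0]
    - [-30,0,0,0,0,0]
    - [-40,0,0,0,0,0]
    - [-50,0,0,0,0,0]

```text
clock: 12.4
ee_pos: [0.5089, -0.1531, 0.0239]
eef_rot: [-0.002, 1.0, 0.0, 0.0]
ft_force: [-2.4, 0.6, 2.2]
gripper_width: 0.47
grip_force: 1.6
```

```bash
cat > m.py <<'E'
from h import *
import sys
x=float(sys.argv[1]); go(.594,-.155,.022); save('scene','s%d.png'%(x*1e4))
p=[x,-.155]; m=pick('scene',p,.025)
if m is not None: print(m.sum(),fit([cam('scene')],[m],p,.1,.1,.05))
print(lm('scene','stamped_crate_mid'),lm('scene','stamped_crate'),lm('scene','plain_crate_mid'))
E
python3 m.py .57
```

```text
t 12.4 pos [ 0.5089 -0.1531  0.0239] F [-2.4  0.6  2.2] w 0.4704537734231312 -> [-85.1  -2.3   1.9] [0.  0.  0.2]
1745.0 (np.float64(0.5691), np.float64(-0.1553), np.float64(1.75), np.float64(0.8895580172538757))
[(0.59, array([0.461, 0.156, 0.026]))] [(0.86, array([ 0.617, -0.158,  0.026]))] [(0.89, array([0.461, 0.154, 0.027])), (0.74, array([0.48 , 0.017, 0.048])), (0.73, array([0.373, 0.282, 0.046]))]
```

Emit:
move_arm:
  steps:
    - [-9,0,0,0,0,0]
    - [-18,0,0,0,0,0]
    - [-27,0,0,0,0,0]
    - [-36,0,0,0,0,0]
    - [-45,0,0,0,0,0]

```text
clock: 13.2
ee_pos: [0.5539, -0.1529, 0.0238]
eef_rot: [-0.002, 1.0, 0.0, -0.0]
ft_force: [-1.5, 0.2, -1.9]
gripper_width: 0.467
grip_force: 0.7
```

Emit:
move_arm:
  steps:
    - [-9,0,0,0,0,0]
    - [-18,0,0,0,0,0]
    - [-27,0,0,0,0,0]
    - [-33,0,0,0,0,0]
    - [-33,0,0,0,0,0]

```text
clock: 13.7
ee_pos: [0.5879, -0.153, 0.0244]
eef_rot: [-0.002, 1.0, -0.0, 0.001]
ft_force: [0.9, -0.6, -0.4]
gripper_width: 0.471
grip_force: 0.0
```

```bash
python3 m.py .646
```

```text
t 13.7 pos [ 0.5879 -0.153   0.0244] F [ 0.9 -0.6 -0.4] w 0.47123641912719194 -> [-6.1 -2.   2.4] [-0.   0.1  0.2]
1859.0 (np.float64(0.6504), np.float64(-0.1558), np.float64(-0.89), np.float64(0.898202121257782))
[(0.58, array([0.514, 0.157, 0.026])), (0.57, array([ 0.65 , -0.158,  0.025]))] [(0.57, array([ 0.697, -0.158,  0.026])), (0.28, array([ 0.68 , -0.374,  0.   ]))] [(0.87, array([0.376, 0.279, 0.045])), (0.72, array([0.478, 0.019, 0.046])), (0.7, array([0.463, 0.156, 0.023]))]
```

Run:
```python
from h import *
K,T=cam('scene'); t=cv2.imread('pics/s1.png')[:,:,::-1]
hsv=cv2.cvtColor(np.ascontiguousarray(t),cv2.COLOR_RGB2HSV)
m=(hsv[...,0]>18)&(hsv[...,0]<35)&(hsv[...,1]>130)&(hsv[...,2]>80)
v,u=np.nonzero(m);P=np.array([ray(K,T,a,b,0) for a,b in zip(u,v)]);P=P[(abs(P[:,0]-.66)<.04)&(abs(P[:,1])<.3)]
c=np.polyfit(P[:,1],P[:,0],1);print(len(P),c,np.polyval(c,-.155))
```

```text
1033 [0.04239759 0.66145262] 0.6548809941747245
```

Emit:
move_arm:
  steps:
    - [-2,0,0,0,0,0]
    - [-4,0,0,0,0,0]
    - [-4,0,0,0,0,0]
    - [-4,0,0,0,0,0]

```text
clock: 14.4
ee_pos: [0.5894, -0.1527, 0.0238]
eef_rot: [-0.002, 1.0, 0.0, -0.001]
ft_force: [-3.3, -0.1, 2.2]
gripper_width: 0.47
grip_force: 1.6
```

Emit:
move_arm:
  steps:
    - [20,0,0,0,0,0]
    - [60,0,0,0,0,0]
    - [100,0,-20,0,0,0]
    - [140,0,-60,0,0,0]
    - [180,0,-100,0,0,0]

```text
clock: 14.9
ee_pos: [0.4179, -0.1532, 0.1148]
eef_rot: [-0.002, 1.0, 0.0, -0.0]
ft_force: [0.8, -0.2, 1.4]
gripper_width: 0.466
grip_force: 0.0
```

Emit:
move_arm:
  steps:
    - [30,20,-40,0,0,0]
    - [30,60,-80,0,0,0]
    - [30,100,-80,0,0,0]
    - [30,100,-80,0,0,0]
    - [30,100,-80,0,0,0]

```text
clock: 15.4
ee_pos: [0.3897, -0.0529, 0.1953]
eef_rot: [-0.004, 1.0, -0.0, 0.001]
ft_force: [0.7, 0.6, 0.3]
gripper_width: 0.471
grip_force: 0.0
```

```bash
python3 m.py .653
python3 - <<'E'
from h import *
t=save('top','t9.png'); p=[.653,-.155]; m=pick('top',p,.025)
if m is not None: print('top',fit([cam('top')],[m],p,.1,.1,.05))
for n in('solder_reel','flux_jar','circuit_board','screwdriver','stamped_crate_mid','plain_crate_mid'): print(n,lm('top',n))
E
```

```text
t 15.4 pos [ 0.3897 -0.0529  0.1953] F [0.7 0.6 0.3] w 0.4706713201606147 -> [-203.  -103.5  174. ] [-0.1  0.2  0.4]
1837.0 (np.float64(0.6489), np.float64(-0.1555), np.float64(1.57), np.float64(0.8935056924819946))
[] [(0.86, array([ 0.701, -0.157,  0.025]))] [(0.68, array([0.375, 0.282, 0.049])), (0.58, array([0.479, 0.017, 0.049])), (0.56, array([0.463, 0.156, 0.028]))]
top (np.float64(0.6509), np.float64(-0.154), np.float64(-1.2), np.float64(0.93450528383255))
solder_reel [(0.94, array([ 0.602,  0.394, -0.001]))]
flux_jar [(0.82, array([ 0.472,  0.409, -0.001])), (0.66, array([ 0.661, -0.001, -0.002])), (0.16, array([0.461, 0.165, 0.019]))]
circuit_board [(0.73, array([ 0.473, -0.444, -0.001]))]
screwdriver [(0.57, array([ 0.679, -0.364,  0.001]))]
stamped_crate_mid [(0.83, array([ 0.653, -0.152,  0.02 ]))]
plain_crate_mid [(0.96, array([0.374, 0.283, 0.046])), (0.95, array([0.462, 0.164, 0.022])), (0.46, array([0.512, 0.163, 0.024]))]
```

View pics/s6530.png

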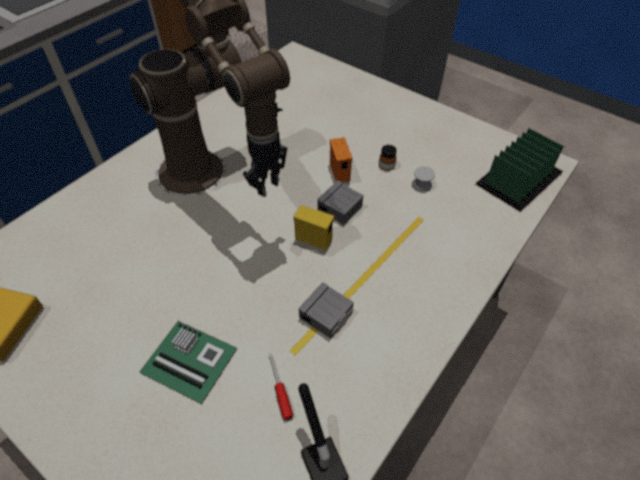

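The stamped crate lies at (327,310) with the tape passing under its middle (mid about 0.651, line 0.655). The plain crate lies at (341,202), clear of the line, and the bystanders haven't moved. I hand in.

```bash
python3 -c "
from h import *
print(ticket.finish_job())"
```

```text
the job is handed in; nothing more can be done
None
```

The job is handed in: both crates were tipped over towards the robot, and the stamped one (the right-hand crate) was then pushed until its middle was over the dispatch line, within about 4 mm by the cameras; the plain crate lies clear of the line, and nothing else was touched.

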